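# Repack the crew kit inserts

### The job

Put the crew kit back in its inserts: the wide tape roll down over the thick post, the narrow tape roll down over the slim post, the can upright in the round collar, and the battery pack flat in its bay with one end under the lip (tilt that end in under the lip, then lay the pack down). Everything must be fully home and let go, and the mug and the carton left where they are.

Things in the scene. Friction and masses are not known exactly. Their poses are not given: they have to be found in the camera images.
- wide_roll_mid (a point): Wide roll of black tape, a ring lying flat (axis vertical): outside diameter 60, hole diameter 38, 48 high; 0.16 kg. The point is its centre, half-way up, 24 above its underside; z is the ring's axis. All in mm.
- narrow_roll_mid (a point): Narrow roll of black tape, a ring lying flat (axis vertical): outside diameter 60, hole diameter 22, 20 high; 0.08 kg. The point is its centre, half-way up, 10 above its underside; z is the ring's axis. All in mm.
- can_mid (a point): Upright bare aluminium can, 50 in diameter up to 76 high, then a shoulder and a neck 38 in diameter up to 90; 0.18 kg. The point is its centre, 45 above its underside; z points up out of its neck. All in mm.
- battery_mid (a point): Grey rectangular battery pack with two black bands, lying flat: 90 long (its x), 40 wide (its y), 28 high; 0.22 kg; both ends alike. The point is its centre, 14 above its underside. All in mm.
- thick_post: Fixed plywood board 104 x 104, 12 thick, with a thick upright wooden post in its middle: diameter 24, 42 tall above the board, top 8 tapered. Origin at the board's underside, in line with the post; z up. All in mm.
- slim_post: Fixed plywood board 104 x 104, 12 thick, with a slim upright wooden post in its middle: diameter 10, 32 tall above the board, top 5 tapered. Origin at the board's underside, in line with the post; z up. All in mm.
- well: Fixed plywood board 104 x 104, 12 thick, with a round open collar in its middle: inside diameter 66, outside 76, 24 tall above the board; the board is its floor. Origin at the board's underside, on the collar's axis; z up. All in mm.
- bay: Fixed plywood bay 110 (x) x 70 (y) mm; origin under its middle, z up; floor at z 12. Pocket x -49 to 49, y -26 to 26. Lip at its -x (robot) end: over x -55 to -33, underside z 50, top 56; side walls x -55 to -31 as high. +x end: low stop and side walls (x 39 to 55), top z 22. Sides between are open for fingers. Lip to stop is 82, so the 90 pack enters tilted 15 deg, low end under the lip.
- mug_mid (a point): Bystander: white ceramic mug, rim diameter 72, 85 high, handle at its +y side; point at half its height. Not to be disturbed. All in mm.
- carton_mid (a point): Bystander: small cardboard carton 60 x 75 x 60 high; point at its centre. Not to be disturbed. All in mm.
Not all that is in view belongs to the job. Leave any purple look-alike of the part that bears narrow_roll_mid alone. Leave any blue or orange look-alike of the thick_post alone.

How it is judged:
By the outcome, as a careful person would: the job done as asked, in the order asked, and still so for the second after the job is handed in, with the robot touching nothing.
It also fails if it takes over 115 s, if anything falls off the work surface, if the arm or the gripper's body presses on something with over 40 N, if the wrist force passes 120 N, or if a joint passes its speed limit or range.

### The arm

A 6-joint arm with a two-finger parallel gripper is mounted at the origin on the work surface. World frame = base frame: x ahead of the robot, y to its left, z up, the work surface at z = 0. Lengths are in m, angles in rad, forces in N, time in s.
With the tool pointing down it reaches from about 0.275 to 0.825 m from the base axis. Payload 4.9 kg.
Tool frame: the origin (TCP) lies between the finger pads; the fingertips stand 19 mm ahead of it and the grasp point (between the pads) is the TCP; x points along the fingers, y is the direction in which the jaws open and shut, and the axes are right-handed (so a half turn about x gives the same grasp; the last joint's range is limited). The gripper opens to 85 mm and grips with 20 to 120 N. Pads are 22 mm wide; open, the fingers measure 114 mm over their backs; the gripper's body (76 mm by 85 mm) begins 54 mm behind the grasp point. The pads swing forward as they close: fully open they stand 13 mm farther back than shut.
Start: joints at [0.968, 0.326, -0.193, 1.052, 0, 1.437], TCP at [0.248, 0.491, 0.25] pointing down, gripper open.
Joint ranges: [-2.65, 2.65], [-0.97, 1.79], [-1.3, 1.35], [-1.93, 2.1], [-1.47, 1.37], [-3.14, 3.14]. Speed limits (rad/s): [2.57, 2.57, 3.14, 3.14, 3.14, 3.14].

### API

Orientations are given as a unit quaternion [x, y, z, w].
In Python, from bench import manip gives the robot as it stands.
- The arm moves only by the shell command python3 -m inch 'ROWS' [OPENING] [FORCE]. ROWS is a JSON object of lists of equal length, an entry for each row: "linear": the shift along the tool's x, y, z in mm, a list of three; "spin": the turn about the tool's x in rad. In form: {"linear": [[dx, dy, dz], ...], "spin": [spin, ...]}. A call has 1 to 5 rows; each row is the pose to reach, as a shift and turn from the pose commanded when the call began, along the tool's axes at that moment; what a row does not reach only later rows make up. A row lasts 1/8 s, in which the tool goes at most 62.5 mm and 10.7 degrees, less where a joint would pass 70% of its speed; a pose out of reach is approached as far as the arm can. A call with a gripper value outside its range is refused whole. OPENING is the closure, from 0 (fully open) to 1 (shut), set as the call begins (- or left out, the last holds). The fingers move at their own pace and stop on an object; FORCE is the grip in N (left out, the last holds). Time passes only in rows, so rows that repeat a pose let the fingers close. It gives the time, the measured TCP pose, the force and the opening at its end, in the units of the state.
- manip.sense(): the state, without advancing time (a new reading comes with each control period).
- manip.camera(name): name is "scene" or "side" or "wrist"; returns a dict with "color" (420x560x3 uint8, blue, green, red), "range_z" (420x560 float32, m along the optical axis (not along the pixel's ray), 0 where there is no reading), "vfov" (degrees; the focal length in pixels is half the picture's height over the tangent of half this angle, whatever the lens; pixels are square), "cx", "cy" (the principal point, pixels), "R" (3x3) and "t" (3): a world point X has camera coordinates R X + t; the wrist camera has in their place "mount" (4x4, takes a point from camera to tool coordinates, whose origin is the TCP and whose axes are the tool frame's). Camera axes: x right, y down, z forward; pixel columns grow to the right and rows downward; lengths in m; the calibration is good to about 2 mm. A picture is of the moment at which its call begins: read the wrist's pose just before it.
- manip.finish_job(): hands the job in, once; it reports no verdict.
Trained networks look in the newest picture that a camera, given by its name, has taken for a name from the list of things; names that differ only in an ending like _2 or _b are one class to them, and where a whole thing is asked for, a point or a joint stands for the part that bears it (a point fixed in the world has none). Each returns a list of dicts, best first, with "score" (0 to 1); they miss things now and then, are a little off and sometimes report something else, mostly with a low value. They report only what shows in the picture. A call takes as long as a camera call. They do not tell look-alikes from the thing itself.
- manip.cut_out(label, camera): "region" (420x560 bool, what is visible of it) and "bbox" ([left, top, right, bottom] in pixels, round what is visible of it).
The state is a dict: "t": time; "joints": joint angles; "joint_vel": joint speeds; "effort": joint torques, N m; "tcp_pos": TCP position; "tool_rot": TCP orientation; "contact_force": force on the tool from outside, world axes, zero at the start; "moment": the same for the moment, N m; "finger_gap": finger opening in m.
Only numpy, scipy, OpenCV 4.12 (cv2) and the standard library are available. Lean on these libraries where they do the work, as an engineer would, in place of code of your own. Each camera call takes 0.05 s, during which the arm holds its last target. There are 200 camera calls.

## Working session

There is one attempt and no reset: what is moved stays moved. The work goes in short steps, Python scripts to look and compute and a shell command to move; the robot and the scene stay as the last step left them, time stands still between calls to the robot, and variables do not carry over. Pictures are saved under pics/ and viewed, about 12 in all and at most 16, crops included, and the job is handed in when it is done.

```bash
ls; mkdir -p pics; python3 - <<'E'
from bench import manip
import cv2
print(manip.sense())
for n in ["scene","side"]:
    c=manip.camera(n); cv2.imwrite(f"pics/{n}0.png",c["color"]); print(n,c["vfov"],c["cx"],c["cy"],c["R"],c["t"])
E
```

```text
pics
{'t': 0.0, 'joints': array([ 9.67801391e-01,  3.26944353e-01, -1.93557724e-01,  1.05195768e+00,
        8.54933236e-07,  1.43660119e+00]), 'joint_vel': array([-0.00082675, -0.00019249, -0.00064317, -0.00033578, -0.00067112,
        0.00264024]), 'effort': array([ 7.20838420e-05, -4.43392825e+01,  2.62439936e+01,  1.53778726e-02,
       -1.11792276e-04,  7.20260630e-06]), 'tcp_pos': array([0.24818944, 0.49023705, 0.24951145]), 'tool_rot': array([ 0.16368359,  0.68798211, -0.1647806 ,  0.68755774]), 'contact_force': array([-0.11446273,  0.56783541,  0.39626162]), 'moment': array([ 0.03101377, -0.03508153, -0.05912374]), 'finger_gap': 0.08539674843747805}
scene 48.42260816649685 278.3955112647905 206.59407109707328 [[-0.45887017  0.88842537 -0.01177013]
 [ 0.70852823  0.35789609 -0.60819252]
 [-0.53612118 -0.28742088 -0.79370229]] [ 0.25770302 -0.39422009  1.45288501]
side 44.485972244472336 276.9991050910012 216.24120190933726 [[-9.99588406e-01 -2.86719281e-02 -9.69314638e-04]
 [-1.93828515e-02  6.99881779e-01 -7.13995658e-01]
 [ 2.11500378e-02 -7.13682994e-01 -7.00149456e-01]] [0.57870908 0.05012369 1.2532255 ]
```

View pics/scene0.png

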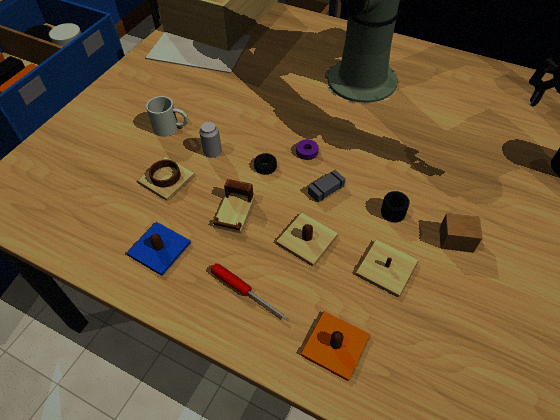

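View pics/side0.png

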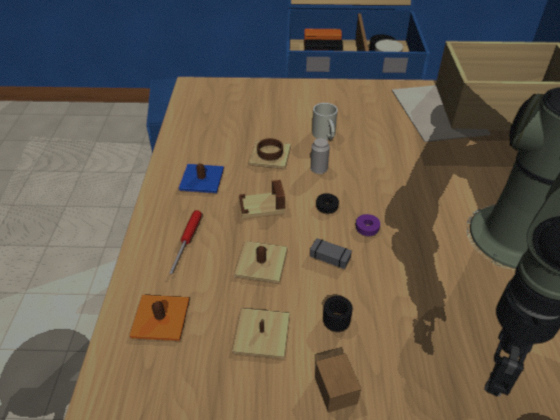

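```bash
cat > h.py <<'E'
from bench import manip
import numpy as np, cv2
from scipy.spatial.transform import Rotation as Rt
def cloud(c,s=None):
    """HxWx3 world points (nan where no reading)"""
    h,w=c["range_z"].shape; f=h/2/np.tan(np.radians(c["vfov"])/2)
    v,u=np.mgrid[:h,:w]; z=c["range_z"].astype(float).copy(); z[z==0]=np.nan
    P=np.stack([(u-c["cx"])/f*z,(v-c["cy"])/f*z,z],-1)
    if "mount" in c:
        M=c["mount"]; P=P@M[:3,:3].T+M[:3,3]
        return P@Rt.from_quat(s["tool_rot"]).as_matrix().T+s["tcp_pos"]
    return (P-c["t"])@c["R"]
def look(n):
    s=manip.sense(); c=manip.camera(n); return c,cloud(c,s)
E
python3 - <<'E'
from h import *
names="wide_roll_mid narrow_roll_mid can_mid battery_mid thick_post slim_post well bay mug_mid carton_mid".split()
for n in ["scene","side"]:
    c,P=look(n)
    for k in names:
        for d in manip.cut_out(k,n):
            if d["score"]<.25: continue
            m=d["region"]; Q=P[m]; Q=Q[~np.isnan(Q[:,0])]
            if len(Q)<10: continue
            top=np.percentile(Q[:,2],97); T=Q[Q[:,2]>top-.006]
            r=cv2.minAreaRect((T[:,:2]*1000).astype(np.float32))
            print(n,k,round(d["score"],2),d["bbox"],"top",round(top*1000),"c",np.round(r[0]),np.round(r[1]),round(r[2]),"col",c["color"][m].mean(0).round())
E
```

```text
scene wide_roll_mid 0.6 [257.8, 152.7, 275.8, 176.3] top 24 c [456. -95.] [59. 57.] 83 col [10. 10. 10.]
scene wide_roll_mid 0.58 [382.3, 189.4, 406.4, 224.2] top 50 c [450. 255.] [60. 56.] 18 col [7. 6. 7.]
scene can_mid 0.56 [197.8, 122.8, 221.2, 159.6] top 92 c [ 470. -250.] [37. 37.] 27 col [74. 79. 82.]
scene battery_mid 0.7 [308.5, 168.7, 343.0, 201.0] top 32 c [454.  81.] [41. 91.] 64 col [52. 51. 52.]
scene thick_post 0.76 [303.0, 311.3, 370.6, 381.0] top 48 c [820. 261.] [24. 22.] 5 col [  1.  63. 136.]
scene thick_post 0.71 [124.9, 226.1, 192.2, 274.3] top 48 c [ 793. -190.] [19. 23.] 60 col [112.  43.  13.]
scene thick_post 0.61 [278.9, 215.4, 340.5, 266.2] top 48 c [615. 102.] [22. 20.] 25 col [ 66. 114. 130.]
scene slim_post 0.91 [356.9, 239.4, 421.1, 296.0] top 16 c [604. 292.] [104. 107.] 85 col [ 72. 124. 139.]
scene well 0.97 [138.1, 158.3, 195.3, 195.9] top 37 c [ 610. -304.] [77. 74.] 76 col [44. 78. 96.]
scene bay 0.56 [214.3, 180.5, 250.6, 234.4] top 57 c [580. -98.] [26. 62.] 10 col [ 48.  85. 101.]
scene mug_mid 0.74 [440.0, 212.4, 480.0, 251.6] top 63 c [459. 
[... 1010 characters left out ...]
.2, 297.6, 188.2, 341.9] top 47 c [817. 262.] [23. 21.] 49 col [ 34.  80. 134.]
side thick_post 0.62 [180.8, 162.3, 222.4, 195.1] top 47 c [ 793. -188.] [21. 19.] 8 col [108.  58.  38.]
side slim_post 0.64 [232.5, 309.1, 285.5, 357.5] top 16 c [603. 293.] [105. 104.] 84 col [ 93. 130. 143.]
side well 0.81 [248.3, 136.6, 290.0, 170.1] top 37 c [ 611. -302.] [78. 75.] 69 col [ 63.  88. 105.]
side bay 0.64 [239.0, 179.8, 283.9, 217.8] top 57 c [ 581. -101.] [24. 69.] 12 col [ 71. 100. 117.]
side mug_mid 0.66 [310.6, 102.3, 336.3, 140.4] top 86 c [ 453. -364.] [190.  67.] 89 col [100. 109. 109.]
side carton_mid 0.87 [312.9, 357.2, 364.7, 411.6] top 63 c [458. 411.] [61. 76.] 19 col [52. 76. 99.]
```

Both pictures show every part, and the two cameras agree to about 2 mm:

| Thing | Scene picture (px) | Side picture (px) |
|---|---|---|
| Black wide roll | 395,207 | 337,313 |
| Black narrow roll | 265,163 | 327,203 |
| Can | 210,140 | 320,155 |
| Battery | 327,186 | 330,253 |
| Thick post on plain board | 307,235 | 261,258 |
| Slim post | 388,265 | 262,330 |
| Well | 166,175 | not picked out |
| Bay | 234,205 | not picked out |

The purple ring and the blue and orange posts are decoys.

```bash
cat >> h.py <<'E'
def plan(x,y,z,jaw=None):
    """world target mm, jaw axis angle deg (mod 180) -> tool-axis shift mm, spin rad"""
    s=manip.sense(); R=Rt.from_quat(s["tool_rot"]).as_matrix()
    d=R.T@(np.array([x,y,z])-s["tcp_pos"]*1000)
    a=np.degrees(np.arctan2(R[1,1],R[0,1])); sp=0
    if jaw is not None: sp=-np.radians((jaw-a+90)%180-90)
    print("lin",d.round(1),"spin",round(sp,3),"jaw now",a.round(1),"q6",s["joints"][5].round(2),"xdown",R[:,0].round(3))
E
python3 -c "
from h import *
plan(450,255.5,150); plan(450,255.5,30)"
```

```text
lin [ 100.3 -118.8  286. ] spin 0 jaw now 63.1 q6 1.44 xdown [ 0. -0. -1.]
lin [ 220.3 -118.8  286. ] spin 0 jaw now 63.1 q6 1.44 xdown [ 0. -0. -1.]
```

```bash
python3 -m inch '{"linear":[[100,-119,286],[100,-119,286],[100,-119,286],[100,-119,286],[100,-119,286]],"spin":[0,0,0,0,0]}' 0
python3 -m inch '{"linear":[[0,0,0],[0,0,0]],"spin":[0,0]}'
python3 -c "
from h import *
plan(450,255.5,30)
c,P=look('wrist');cv2.imwrite('pics/w1.png',c['color'])"
```

```text
t: 1.82
tcp_pos: [0.4431, 0.2633, 0.154]
tool_rot: [0.164, 0.688, -0.164, 0.688]
contact_force: [0.3, 0.4, 0.3]
finger_gap: 0.0855
t: 2.08
tcp_pos: [0.4417, 0.2647, 0.1543]
tool_rot: [0.165, 0.688, -0.164, 0.687]
contact_force: [-0.6, 0.1, 0.6]
finger_gap: 0.0855
lin [124.3  -4.5  11.7] spin 0 jaw now 63.1 q6 0.87 xdown [-0.001  0.    -1.   ]
```

View pics/w1.png

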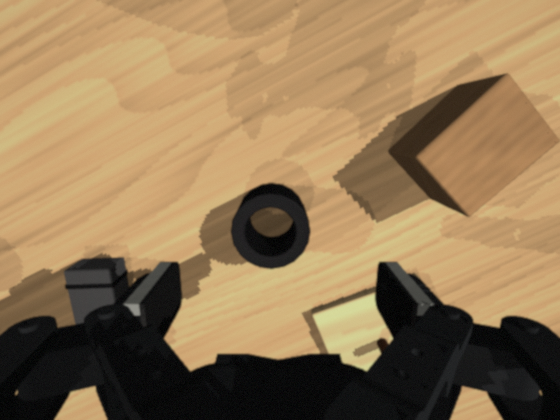

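The wrist view shows the roll at (271,225), a little ahead of the jaws. The move ran out of rows 12 mm short, as expected for its length.

```bash
python3 -m inch '{"linear":[[20,-4.5,11.7],[50,-4.5,11.7],[100,-4.5,11.7],[124,-4.5,11.7],[124,-4.5,11.7]],"spin":[0,0,0,0,0]}' 0
python3 -m inch '{"linear":[[0,0,0],[0,0,0],[0,0,0],[0,0,0],[0,0,0]],"spin":[0,0,0,0,0]}' 1 40
python3 -m inch '{"linear":[[-30,0,0],[-80,0,0],[-80,0,0]],"spin":[0,0,0]}'
python3 -c "
from h import *
plan(614.5,102.5,122);plan(614.5,102.5,42)
c,P=look('wrist');cv2.imwrite('pics/w2.png',c['color'])"
```

```text
t: 2.75
tcp_pos: [0.448, 0.2563, 0.0292]
tool_rot: [0.163, 0.689, -0.164, 0.687]
contact_force: [0.3, -0.4, -0.3]
finger_gap: 0.0852
t: 3.38
tcp_pos: [0.4513, 0.2562, 0.032]
tool_rot: [0.165, 0.687, -0.163, 0.688]
contact_force: [-1.4, 1.2, 6.6]
finger_gap: 0.0579
t: 3.75
tcp_pos: [0.4534, 0.2567, 0.1145]
tool_rot: [0.166, 0.685, -0.162, 0.69]
contact_force: [0.4, -0.6, -2.1]
finger_gap: 0.0581
lin [ -6.7 -64.7 213.4] spin 0 jaw now 63.1 q6 0.84 xdown [ 0.008  0.003 -1.   ]
lin [ 73.3 -65.2 213. ] spin 0 jaw now 63.1 q6 0.84 xdown [ 0.008  0.003 -1.   ]
```

View pics/w2.png

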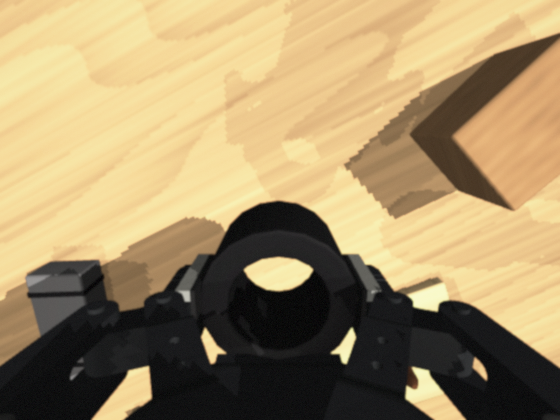

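Roll held between the pads at (280,300).

```bash
python3 -m inch '{"linear":[[-7,-65,213],[-7,-65,213],[-7,-65,213],[-7,-65,213],[-7,-65,213]],"spin":[0,0,0,0,0]}'
python3 -m inch '{"linear":[[0,0,0],[0,0,0]],"spin":[0,0]}'
python3 - <<'E'
from h import *
plan(614.5,102.5,42)
for n in ["scene","side"]:
    c,P=look(n)
    for d in manip.cut_out("wide_roll_mid",n):
        m=d["region"]; Q=P[m]; Q=Q[~np.isnan(Q[:,0])]
        if d["score"]<.25 or len(Q)<10: continue
        print(n,d["score"],np.percentile(Q,[5,50,95],axis=0).round(3).tolist())
    T=P[(P[...,2]>.035)&(P[...,2]<.06)&(np.hypot(P[...,0]-.615,P[...,1]-.102)<.03)]
    if len(T): print("post",len(T),T.mean(0).round(4))
E
```

```text
t: 4.42
tcp_pos: [0.612, 0.0988, 0.1156]
tool_rot: [0.165, 0.688, -0.166, 0.687]
contact_force: [0.1, 1.3, -2.4]
finger_gap: 0.0576
t: 4.68
tcp_pos: [0.6094, 0.1021, 0.1166]
tool_rot: [0.164, 0.689, -0.164, 0.687]
contact_force: [0.7, 0.5, -1.3]
finger_gap: 0.058
lin [74.6  2.7  4.5] spin 0 jaw now 63.2 q6 0.51 xdown [-0.002  0.    -1.   ]
scene 0.62 [[0.59, 0.078, 0.089], [0.63, 0.095, 0.118], [0.638, 0.12, 0.134]]
scene 0.27 [[0.435, -0.117, 0.003], [0.461, -0.093, 0.019], [0.482, -0.068, 0.023]]
post 81 [0.6198 0.1035 0.0461]
side 0.69 [[0.582, 0.082, 0.093], [0.596, 0.12, 0.12], [0.611, 0.133, 0.135]]
post 81 [0.6137 0.1076 0.046 ]
```

```bash
python3 -m inch '{"linear":[[0,2.7,4.5],[30,2.7,4.5],[60,2.7,4.5],[72,2.7,4.5],[72,2.7,4.5]],"spin":[0,0,0,0,0]}'
python3 -m inch '{"linear":[[0,0,0],[0,0,0],[0,0,0],[0,0,0],[0,0,0]],"spin":[0,0,0,0,0]}' 0
python3 -m inch '{"linear":[[-50,0,0],[-110,0,0],[-110,0,0]],"spin":[0,0,0]}'
python3 - <<'E'
from h import *
plan(454.5,-94.5,120)
for n in ["scene","side"]:
    c,P=look(n)
    T=P[(np.hypot(P[...,0]-.615,P[...,1]-.102)<.035)&(P[...,2]<.09)]
    t=T[T[:,2]>.05]; print(n,len(t),t.mean(0).round(4),T[:,2].max())
E
```

```text
t: 5.5
tcp_pos: [0.6163, 0.1016, 0.0453]
tool_rot: [0.164, 0.688, -0.164, 0.688]
contact_force: [-0.7, -0.8, -1.8]
finger_gap: 0.0582
t: 6.12
tcp_pos: [0.6161, 0.1015, 0.0453]
tool_rot: [0.164, 0.688, -0.164, 0.688]
contact_force: [0.4, -0.6, 0.6]
finger_gap: 0.0856
t: 6.5
tcp_pos: [0.6199, 0.1018, 0.1609]
tool_rot: [0.165, 0.684, -0.163, 0.691]
contact_force: [-0.1, 0.9, -0.2]
finger_gap: 0.0855
lin [  39.2 -250.   -59.2] spin 0 jaw now 63.1 q6 0.51 xdown [ 0.01  0.   -1.  ]
scene 407 [0.6174 0.1032 0.0583] 0.06436662027394807
side 394 [0.615  0.1053 0.0578] 0.0641063364084853
```

Wide roll is home. Next is the narrow roll.

```bash
python3 -m inch '{"linear":[[39,-250,-59],[39,-250,-59],[39,-250,-59],[39,-250,-59],[39,-250,-59]],"spin":[0,0,0,0,0]}' 0
python3 -m inch '{"linear":[[0,0,0],[0,0,0]],"spin":[0,0]}'
python3 -c "
from h import *
plan(454.5,-94.5,22)"
```

```text
t: 7.22
tcp_pos: [0.446, -0.0959, 0.1141]
tool_rot: [0.166, 0.69, -0.166, 0.685]
contact_force: [0.9, -0.5, 1.1]
finger_gap: 0.0855
t: 7.48
tcp_pos: [0.4514, -0.0941, 0.1161]
tool_rot: [0.164, 0.688, -0.164, 0.688]
contact_force: [-0.1, -0.2, 0.8]
finger_gap: 0.0856
lin [94.1  1.   2.9] spin 0 jaw now 63.2 q6 0.1 xdown [ 0.  0. -1.]
```

```bash
python3 -m inch '{"linear":[[30,1,3],[70,1,3],[98,1,3],[98,1,3],[98,1,3]],"spin":[0,0,0,0,0]}' 0
python3 -m inch '{"linear":[[0,0,0],[0,0,0],[0,0,0],[0,0,0],[0,0,0]],"spin":[0,0,0,0,0]}' 1 40
python3 -m inch '{"linear":[[-30,0,0],[-90,0,0],[-90,0,0],[-90,0,0]],"spin":[0,0,0,0]}'
python3 -c "
from h import *
plan(603.5,292.5,110)
c,P=look('wrist');cv2.imwrite('pics/w3.png',c['color'])"
```

```text
t: 8.1
tcp_pos: [0.4548, -0.0949, 0.019]
tool_rot: [0.164, 0.688, -0.164, 0.688]
contact_force: [0.2, 0.3, 0.4]
finger_gap: 0.0855
t: 8.72
tcp_pos: [0.4548, -0.0955, 0.0197]
tool_rot: [0.164, 0.687, -0.164, 0.689]
contact_force: [-0.5, 1.1, 6.4]
finger_gap: 0.0577
t: 9.22
tcp_pos: [0.4537, -0.0953, 0.1086]
tool_rot: [0.164, 0.687, -0.164, 0.688]
contact_force: [-0.0, -0.1, -1.7]
finger_gap: 0.0574
lin [ -1.3 413.7 -41.6] spin 0 jaw now 63.1 q6 0.1 xdown [ 0.001 -0.    -1.   ]
```

View pics/w3.png

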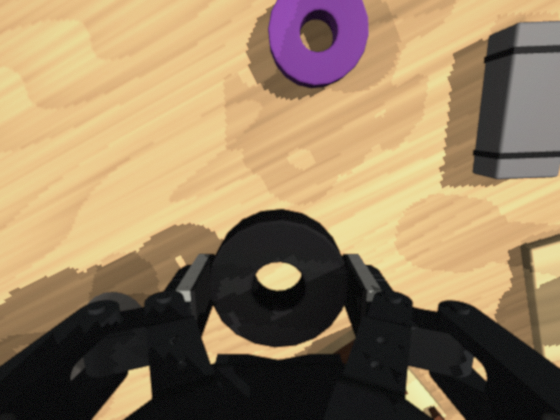

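Narrow roll held level at (278,278). The purple ring is untouched.

```bash
python3 -m inch '{"linear":[[-1,414,-42],[-1,414,-42],[-1,414,-42],[-1,414,-42],[-1,414,-42]],"spin":[0,0,0,0,0]}'
python3 -m inch '{"linear":[[0,0,0]],"spin":[0]}'
python3 - <<'E'
from h import *
plan(603.5,292.5,100)
E
```

```text
t: 9.9
tcp_pos: [0.5652, 0.198, 0.107]
tool_rot: [0.164, 0.689, -0.165, 0.687]
contact_force: [1.1, -0.5, -0.0]
finger_gap: 0.0571
t: 10.02
tcp_pos: [0.566, 0.2002, 0.107]
tool_rot: [0.162, 0.689, -0.162, 0.688]
contact_force: [-1.5, -0.9, -1.1]
finger_gap: 0.0575
lin [ 7.  99.4 -7.7] spin 0 jaw now 63.5 q6 0.68 xdown [-0.001  0.001 -1.   ]
```

```bash
python3 -m inch '{"linear":[[7,99,-8],[7,99,-8],[7,99,-8],[7,99,-8]],"spin":[0,0,0,0]}'
python3 - <<'E'
from h import *
for n in ["scene","side"]:
    c,P=look(n)
    h=(np.hypot(P[...,0]-.6035,P[...,1]-.2925)<.052)
    T=P[h&(P[...,2]>.022)&(P[...,2]<.056)&(np.hypot(P[...,0]-.6035,P[...,1]-.2925)<.02)]
    if len(T): print(n,"post",len(T),T.mean(0).round(4),T[:,2].max())
    B=P[(P[...,2]>.008)&(P[...,2]<.018)&(abs(P[...,0]-.6035)<.065)&(abs(P[...,1]-.2925)<.065)]
    print(cv2.minAreaRect((B[:,:2]*1000).astype(np.float32)))
    for d in manip.cut_out("narrow_roll_mid",n):
        m=d["region"]; Q=P[m]; Q=Q[~np.isnan(Q[:,0])]
        if d["score"]<.2 or len(Q)<10: continue
        print(n,d["score"],np.percentile(Q,[3,50,97],axis=0).round(3).tolist())
plan(603.5,292.5,32)
E
```

```text
t: 10.52
tcp_pos: [0.6022, 0.2867, 0.1004]
tool_rot: [0.164, 0.689, -0.165, 0.687]
contact_force: [-0.3, 0.5, -0.8]
finger_gap: 0.0577
scene post 30 [0.6064 0.2928 0.034 ] 0.044070817812958914
((604.2761840820312, 292.39703369140625), (103.95503997802734, 105.59278106689453), 84.77336120605469)
scene 0.89 [[0.547, 0.262, 0.007], [0.611, 0.282, 0.1], [0.631, 0.305, 0.103]]
scene 0.85 [[0.33, -0.044, 0.001], [0.364, -0.018, 0.019], [0.386, 0.009, 0.023]]
side post 40 [0.603  0.2945 0.0354] 0.04662546900260515
((603.5177001953125, 293.0285339355469), (104.96189880371094, 104.64546966552734), 85.47852325439453)
side 0.83 [[0.574, 0.261, 0.084], [0.589, 0.296, 0.101], [0.604, 0.316, 0.104]]
side 0.81 [[0.332, -0.045, 0.002], [0.357, -0.012, 0.019], [0.383, 0.01, 0.023]]
lin [70.   5.2 -2.3] spin 0 jaw now 63.1 q6 0.8 xdown [-0.001 -0.    -1.   ]
```

```bash
python3 -m inch '{"linear":[[0,5,-2],[25,5,-2],[50,5,-2],[69,5,-2],[69,5,-2]],"spin":[0,0,0,0,0]}'
python3 -m inch '{"linear":[[0,0,0],[0,0,0],[0,0,0],[0,0,0],[0,0,0]],"spin":[0,0,0,0,0]}' 0
python3 -m inch '{"linear":[[-50,0,0],[-110,0,0],[-110,0,0]],"spin":[0,0,0]}'
python3 - <<'E'
from h import *
plan(471,-251,160,0)
for n in ["scene","side"]:
    c,P=look(n)
    T=P[(np.hypot(P[...,0]-.6035,P[...,1]-.2925)<.035)&(P[...,2]<.09)]
    t=T[T[:,2]>.025]; print(n,len(t),t.mean(0).round(4),np.percentile(T[:,2],[50,75,90]))
E
```

```text
t: 11.35
tcp_pos: [0.6039, 0.2935, 0.0322]
tool_rot: [0.164, 0.688, -0.164, 0.688]
contact_force: [0.4, -0.1, -0.7]
finger_gap: 0.0578
t: 11.98
tcp_pos: [0.6041, 0.2937, 0.0331]
tool_rot: [0.164, 0.688, -0.164, 0.688]
contact_force: [-0.1, 0.7, 1.1]
finger_gap: 0.0855
t: 12.35
tcp_pos: [0.6078, 0.295, 0.1492]
tool_rot: [0.166, 0.685, -0.162, 0.691]
contact_force: [0.4, -0.2, 0.2]
finger_gap: 0.0856
lin [ -14.1 -548.8  124.7] spin 1.102 jaw now 63.1 q6 0.81 xdown [ 0.01   0.004 -1.   ]
scene 517 [0.6059 0.294  0.0321] [0.03099802 0.03276584 0.0342488 ]
side 590 [0.603  0.2959 0.032 ] [0.03080615 0.03261278 0.03394867]
```

```bash
python3 -m inch '{"linear":[[-14,-549,125],[-14,-549,125],[-14,-549,125],[-14,-549,125],[-14,-549,125]],"spin":[0.2,0.4,0.6,0.8,0.95]}' 0
python3 -c "
from h import *
plan(471,-251,160,0)"
```

```text
t: 13.08
tcp_pos: [0.5262, -0.011, 0.1491]
tool_rot: [0.458, 0.539, -0.459, 0.537]
contact_force: [0.7, 0.0, -0.4]
finger_gap: 0.0854
lin [-10.9 -92.5 228.2] spin 0.159 jaw now 9.1 q6 1.25 xdown [-0.003  0.    -1.   ]
```

```bash
python3 -m inch '{"linear":[[-11,-92.5,228],[-11,-92.5,228],[-11,-92.5,228],[-11,-92.5,228],[-11,-92.5,228]],"spin":[0.159,0.159,0.159,0.159,0.159]}' 0
python3 -m inch '{"linear":[[0,0,0],[0,0,0]],"spin":[0,0]}'
python3 - <<'E'
from h import *
plan(471,-251,60,0)
c,P=look('wrist');cv2.imwrite('pics/w4.png',c['color'])
T=P[(np.hypot(P[...,0]-.471,P[...,1]+.251)<.05)&(P[...,2]>.08)&(P[...,2]<.1)]
if len(T): print(len(T),T.mean(0),cv2.minEnclosingCircle((T[:,:2]*1000).astype(np.float32)))
E
```

```text
t: 13.7
tcp_pos: [0.4727, -0.2529, 0.1603]
tool_rot: [-0.5, -0.5, 0.501, -0.499]
contact_force: [0.0, 0.1, 0.1]
finger_gap: 0.0852
t: 13.95
tcp_pos: [0.4741, -0.2477, 0.161]
tool_rot: [0.498, 0.503, -0.498, 0.501]
contact_force: [-0.7, 0.0, 0.1]
finger_gap: 0.0853
lin [101.   -3.    3.4] spin 0.008 jaw now 0.4 q6 0.94 xdown [-0.002  0.001 -1.   ]
3275 [ 0.471106   -0.24737498  0.0885705 ] ((470.9834899902344, -249.9855499267578), 22.459367752075195)
```

View pics/w4.png

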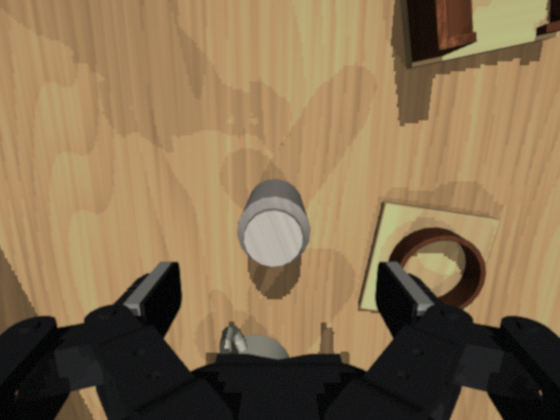

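Can at (272,237), centred between the jaws. The mug at (265,345) is clear of the fingers.

```bash
python3 -m inch '{"linear":[[30,-3,3],[70,-3,3],[102,-3,3],[102,-3,3],[102,-3,3]],"spin":[0,0,0,0,0]}' 0
python3 -m inch '{"linear":[[0,0,0],[0,0,0],[0,0,0],[0,0,0],[0,0,0]],"spin":[0,0,0,0,0]}' 1 40
python3 -m inch '{"linear":[[-30,0,0],[-70,0,0],[-70,0,0],[-70,0,0]],"spin":[0,0,0,0]}'
python3 -c "
from h import *
plan(610.5,-303,130,0)"
```

```text
t: 14.62
tcp_pos: [0.4722, -0.2522, 0.0608]
tool_rot: [0.498, 0.501, -0.498, 0.502]
contact_force: [-0.2, 0.1, 0.9]
finger_gap: 0.0855
t: 15.25
tcp_pos: [0.4719, -0.253, 0.0611]
tool_rot: [0.499, 0.501, -0.499, 0.502]
contact_force: [-1.7, 0.4, 5.4]
finger_gap: 0.0488
t: 15.75
tcp_pos: [0.471, -0.2523, 0.1294]
tool_rot: [0.499, 0.502, -0.499, 0.501]
contact_force: [-1.1, 1.4, -2.5]
finger_gap: 0.0489
lin [ -0.7 139.3  51.5] spin 0.005 jaw now 0.3 q6 0.94 xdown [-0.  0. -1.]
```

```bash
python3 -m inch '{"linear":[[-1,139,51.5],[-1,139,51.5],[-1,139,51.5],[-1,139,51.5],[-1,139,51.5]],"spin":[0,0,0,0,0]}'
python3 -m inch '{"linear":[[0,0,0],[0,0,0]],"spin":[0,0]}'
python3 - <<'E'
from h import *
for n in ["scene","side"]:
    c,P=look(n)
    for k in ["well","can_mid"]:
      for d in manip.cut_out(k,n)[:1]:
        m=d["region"]; Q=P[m]; Q=Q[~np.isnan(Q[:,0])]
        print(n,k,d["score"],np.percentile(Q,[3,50,97],axis=0).round(3).tolist())
plan(610.5,-303,73,0)
E
```

```text
t: 16.38
tcp_pos: [0.6089, -0.3023, 0.129]
tool_rot: [0.498, 0.503, -0.499, 0.5]
contact_force: [-0.2, 0.1, -2.0]
finger_gap: 0.0486
t: 16.62
tcp_pos: [0.61, -0.3031, 0.131]
tool_rot: [0.499, 0.501, -0.499, 0.501]
contact_force: [0.1, 0.0, -2.6]
finger_gap: 0.0488
scene well 0.76 [[0.569, -0.349, 0.004], [0.621, -0.289, 0.013], [0.663, -0.25, 0.037]]
scene can_mid 0.95 [[0.592, -0.309, 0.073], [0.618, -0.284, 0.126], [0.633, -0.276, 0.162]]
side well 0.82 [[0.561, -0.34, 0.004], [0.609, -0.281, 0.013], [0.659, -0.248, 0.036]]
side can_mid 0.88 [[0.587, -0.314, 0.074], [0.609, -0.283, 0.125], [0.633, -0.275, 0.161]]
lin [58.  -0.2 -0.3] spin 0.005 jaw now 0.3 q6 1.0 xdown [ 0. -0. -1.]
```

```bash
python3 -m inch '{"linear":[[20,0,1.5],[40,0,1.5],[57,0,1.5],[57,0,1.5],[57,0,1.5]],"spin":[0,0,0,0,0]}'
python3 -m inch '{"linear":[[0,0,0],[0,0,0],[0,0,0],[0,0,0],[0,0,0]],"spin":[0,0,0,0,0]}' 0
python3 -m inch '{"linear":[[-50,0,0],[-100,0,0],[-100,0,0],[-100,0,0]],"spin":[0,0,0,0]}'
python3 - <<'E'
from h import *
plan(450,81,150,65)
for n in ["scene","side"]:
    c,P=look(n)
    T=P[(np.hypot(P[...,0]-.61,P[...,1]+.302)<.04)&(P[...,2]<.13)&(P[...,2]>.09)]
    if len(T): print(n,len(T),T.mean(0).round(4),cv2.minEnclosingCircle((T[:,:2]*1000).astype(np.float32)),np.percentile(T[:,2],95))
c,P=look('wrist');cv2.imwrite('pics/w5.png',c['color'])
# lip: yaw and place, from all cameras
for n in ["scene","side","wrist"]:
    c,P=look(n)
    B=P[(P[...,2]>.052)&(P[...,2]<.064)&(abs(P[...,0]-.59)<.06)&(abs(P[...,1]+.1)<.06)]
    r=cv2.minAreaRect((B[:,:2]*1000).astype(np.float32)); print(n,"lip",r, len(B))
    B=P[(P[...,2]>.007)&(P[...,2]<.064)&(np.hypot(P[...,0]-.62,P[...,1]+.095)<.09)]
    r=cv2.minAreaRect((B[:,:2]*1000).astype(np.float32)); print(n,"bay",r, len(B))
    B=P[(P[...,2]>.024)&(P[...,2]<.04)&(np.hypot(P[...,0]-.454,P[...,1]-.081)<.09)]
    if len(B): print("batt",cv2.minAreaRect((B[:,:2]*1000).astype(np.float32)), len(B))
E
```

```text
t: 17.55
tcp_pos: [0.6108, -0.3048, 0.0738]
tool_rot: [0.499, 0.501, -0.499, 0.501]
contact_force: [0.5, -0.4, -2.4]
finger_gap: 0.0489
t: 18.18
tcp_pos: [0.6107, -0.3048, 0.0739]
tool_rot: [0.499, 0.501, -0.499, 0.501]
contact_force: [0.1, 0.2, 0.1]
finger_gap: 0.0853
t: 18.68
tcp_pos: [0.6105, -0.3046, 0.1735]
tool_rot: [0.499, 0.501, -0.499, 0.501]
contact_force: [-0.4, 0.3, -0.4]
finger_gap: 0.0857
lin [  23.6 -158.4 -386.5] spin -1.129 jaw now 0.3 q6 0.99 xdown [-0.  0. -1.]
scene 239 [ 0.6138 -0.2979  0.0991] ((611.98095703125, -301.2389221191406), 23.407747268676758) 0.1044363427675482
side 158 [ 0.6101 -0.2965  0.0987] ((611.7405395507812, -299.5054016113281), 24.416484832763672) 0.10418340074279335
scene lip ((579.8845825195312, -99.36456298828125), (27.334863662719727, 63.85102462768555), 10.732813835144043) 220
scene bay ((622.2255249023438, -90.51065063476562), (114.75871276855469, 71.06541442871094), 11.648392677307129) 1410
batt ((454.6841125488281, 80.08796691894531), (42.71571350097656, 90.14022064208984), 65.5768051147461) 467
side lip ((580.4156494140625, -98.17316436767578), (23.703338623046875, 68.85887908935547), 11.302827835083008) 165
side bay ((622.7965698242188, -89.90591430664062), (110.18077850341797, 75.48409271240234), 11.969196319580078) 1036
batt ((453.9764099121094, 79.71240997314453), (43.84789276123047, 90.5148696899414), 64.94892120361328) 541
wrist lip ((0.0, 0.0), (0.0, 0.0), 0.0) 0
wrist bay ((0.0, 0.0), (0.0, 0.0), 0.0) 0
```

View pics/w5.png

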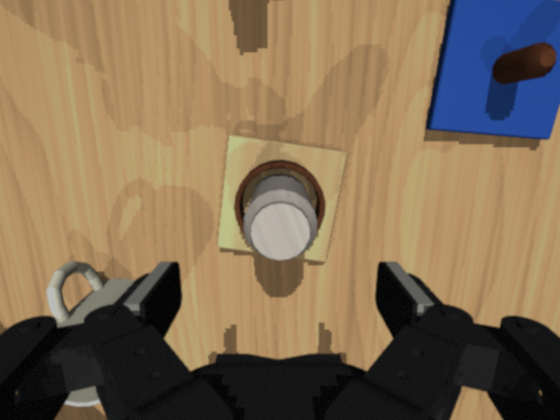

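Can is seated upright in the collar: its top is at (280,230) inside the ring, about 102 mm up. Next is the battery, gripped 8 mm toward its far end.

```bash
python3 -m inch '{"linear":[[0,-147,-390],[0,-147,-390],[0,-147,-390],[0,-147,-390],[0,-147,-390]],"spin":[-0.18,-0.36,-0.54,-0.72,-0.9]}' 0
python3 -c "
from h import *
plan(461.5,76.7,130,65.3)"
```

```text
t: 19.6
tcp_pos: [0.4978, -0.0113, 0.1736]
tool_rot: [0.229, 0.669, -0.229, 0.669]
contact_force: [1.0, 1.3, 0.5]
finger_gap: 0.0853
lin [ 43.6  47.2 -82.6] spin -0.229 jaw now 52.2 q6 0.49 xdown [-0.  0. -1.]
```

```bash
python3 -m inch '{"linear":[[43.6,47,-83],[43.6,47,-83],[43.6,47,-83],[43.6,47,-83],[43.6,47,-83]],"spin":[-0.15,-0.229,-0.229,-0.229,-0.229]}' 0
python3 - <<'E'
from h import *
plan(461.5,76.7,18,65.3)
c,P=look('wrist');cv2.imwrite('pics/w6.png',c['color'])
B=P[(P[...,2]>.02)&(P[...,2]<.04)&(np.hypot(P[...,0]-.454,P[...,1]-.081)<.06)]
if len(B): print("batt",cv2.minAreaRect((B[:,:2]*1000).astype(np.float32)), len(B))
E
```

```text
t: 20.23
tcp_pos: [0.4638, 0.0743, 0.1307]
tool_rot: [0.154, 0.69, -0.154, 0.691]
contact_force: [0.4, 0.1, 0.4]
finger_gap: 0.0856
lin [112.7   1.2  -3.3] spin -0.007 jaw now 64.9 q6 0.44 xdown [ 0.002 -0.    -1.   ]
batt ((454.2726745605469, 80.55966186523438), (40.56421661376953, 89.64582061767578), 65.03352355957031) 6746
```

View pics/w6.png

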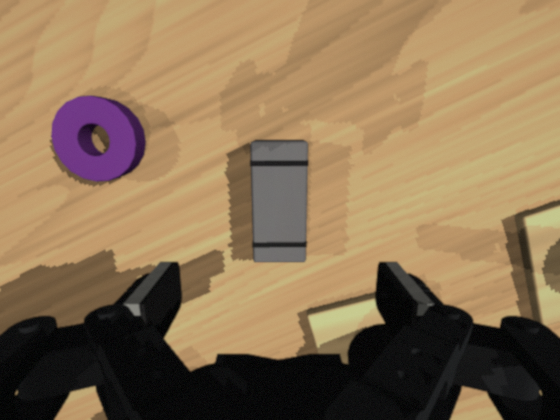

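Battery at (280,200), lined up square with the jaws. Measured centre (454,80), same as the fixed cameras.

```bash
python3 -m inch '{"linear":[[40,1,-3],[80,1,-3],[113,1,-3],[113,1,-3],[113,1,-3]],"spin":[0,0,0,0,0]}' 0
python3 -m inch '{"linear":[[0,0,0],[0,0,0],[0,0,0],[0,0,0],[0,0,0]],"spin":[0,0,0,0,0]}' 1 25
python3 -m inch '{"linear":[[-30,0,0],[-90,0,0],[-90,0,0],[-90,0,0]],"spin":[0,0,0,0]}'
python3 - <<'E'
from h import *
import math
a=math.radians(11.5)
def bay(x,z): plan(623+x*math.cos(a),-90+x*math.sin(a),z,101.5)
bay(-84,108)
for n in ["side","scene"]:
    c,P=look(n)
    for d in manip.cut_out("battery_mid",n)[:1]:
        Q=P[d["region"]]; Q=Q[~np.isnan(Q[:,0])&(Q[:,2]>.06)]
        print(n,d["score"],np.percentile(Q,[3,50,97],axis=0).round(3).tolist())
E
```

```text
t: 20.9
tcp_pos: [0.4613, 0.077, 0.0181]
tool_rot: [0.153, 0.69, -0.153, 0.691]
contact_force: [-0.8, 1.0, 0.9]
finger_gap: 0.0854
t: 21.52
tcp_pos: [0.4609, 0.0773, 0.0181]
tool_rot: [0.153, 0.69, -0.153, 0.691]
contact_force: [-1.4, -1.2, 7.4]
finger_gap: 0.0397
t: 22.02
tcp_pos: [0.4599, 0.0775, 0.107]
tool_rot: [0.153, 0.69, -0.153, 0.69]
contact_force: [-0.3, -0.4, -2.6]
finger_gap: 0.0395
lin [  -1.  -132.8  151. ] spin -0.637 jaw now 65.0 q6 0.44 xdown [ 0.  0. -1.]
side 0.78 [[0.411, 0.071, 0.092], [0.438, 0.096, 0.115], [0.499, 0.116, 0.12]]
scene 0.82 [[0.449, 0.048, 0.091], [0.483, 0.071, 0.115], [0.499, 0.089, 0.119]]
```

```bash
python3 -m inch '{"linear":[[-1,-133,151],[-1,-133,151],[-1,-133,151],[-1,-133,151],[-1,-133,151]],"spin":[-0.16,-0.32,-0.48,-0.637,-0.637]}'
python3 -m inch '{"linear":[[0,0,0],[0,0,0]],"spin":[0,0]}'
cat >> h.py <<'E'
import math
def bay(x,z,y=0):
    a=math.radians(11.5); plan(623+x*math.cos(a)-y*math.sin(a),-90+x*math.sin(a)+y*math.cos(a),z,101.5)
def where():
    p=manip.sense()["tcp_pos"]*1000; a=math.radians(11.5); d=p[:2]-[623,-90]
    print("tcp in bay",(d[0]*math.cos(a)+d[1]*math.sin(a)).round(1),(-d[0]*math.sin(a)+d[1]*math.cos(a)).round(1),p[2].round(1))
def batt(yc=0):
    """battery profile in bay x,z from the top/sides seen by the fixed cameras"""
    a=math.radians(11.5)
    for n in ["side","scene"]:
        c,P=look(n)
        for d in manip.cut_out("battery_mid",n)[:1]:
            Q=P[d["region"]]*1000; Q=Q[~np.isnan(Q[:,0])]; e=Q[:,:2]-[623,-90]
            X=e[:,0]*math.cos(a)+e[:,1]*math.sin(a); Y=-e[:,0]*math.sin(a)+e[:,1]*math.cos(a)
            print(n,round(d["score"],2),"x",np.percentile(X,[2,98]).round(),"y",np.percentile(Y,[2,98]).round(),
              [(int(b),np.percentile(Q[(X>=b)&(X<b+10),2],[5,95]).round().tolist()) for b in range(-140,100,10) if ((X>=b)&(X<b+10)).sum()>4])
E
python3 -c "
from h import *
where();bay(-84,66);batt()"
```

```text
t: 22.85
tcp_pos: [0.5405, -0.1079, 0.1069]
tool_rot: [-0.069, 0.704, 0.07, 0.703]
contact_force: [0.2, 0.0, -3.2]
finger_gap: 0.0396
t: 23.1
tcp_pos: [0.5402, -0.1056, 0.1079]
tool_rot: [-0.071, 0.704, 0.071, 0.703]
contact_force: [0.4, 0.2, -1.2]
finger_gap: 0.0396
tcp in bay -84.3 1.2 107.9
lin [41.9 -1.3  0.3] spin 0.0 jaw now 101.5 q6 -0.53 xdown [-0.001  0.001 -1.   ]
side 0.9 x [-135.  -46.] y [-17.  24.] [(-140, [92.0, 120.0]), (-130, [93.0, 120.0]), (-120, [93.0, 120.0]), (-110, [93.0, 119.0]), (-100, [96.0, 104.0]), (-80, [98.0, 120.0]), (-70, [94.0, 120.0]), (-60, [95.0, 119.0]), (-50, [95.0, 120.0])]
scene 0.65 x [-111.  -45.] y [-17.  22.] [(-120, [116.0, 119.0]), (-110, [116.0, 120.0]), (-100, [116.0, 121.0]), (-90, [117.0, 121.0]), (-80, [105.0, 121.0]), (-70, [97.0, 122.0]), (-60, [102.0, 121.0]), (-50, [95.0, 119.0])]
```

```bash
python3 -m inch '{"linear":[[15,-2,0],[30,-2,0],[34,-2,0],[38,-2,0],[42,-2,0]],"spin":[0,0,0,0,0]}'
python3 -m inch '{"linear":[[0,0,0],[-20,0,0],[-50,0,0],[-50,0,0]],"spin":[0,0,0,0]}'
python3 -c "
from h import *
where();batt();bay(32,0)"
```

```text
t: 23.92
tcp_pos: [0.5388, -0.1089, 0.0663]
tool_rot: [-0.071, 0.705, 0.071, 0.702]
contact_force: [-10.0, -1.0, 13.2]
finger_gap: 0.0398
t: 24.42
tcp_pos: [0.5429, -0.1095, 0.1176]
tool_rot: [-0.071, 0.702, 0.07, 0.705]
contact_force: [0.2, 0.0, -2.5]
finger_gap: 0.0397
tcp in bay -82.4 -3.1 117.6
side 0.85 x [-134.  -45.] y [-105.   19.] [(-140, [106.0, 121.0]), (-130, [96.0, 123.0]), (-120, [99.0, 125.0]), (-110, [99.0, 125.0]), (-100, [85.0, 125.0]), (-80, [13.0, 133.0]), (-70, [108.0, 136.0]), (-60, [109.0, 137.0]), (-50, [112.0, 136.0])]
lin [114.5   1.6 116.9] spin -0.0 jaw now 101.5 q6 -0.53 xdown [-0.002  0.001 -1.   ]
```

```bash
python3 -m inch '{"linear":[[0,1,117],[0,1,117],[0,1,117],[20,1,117],[20,1,117]],"spin":[0,0,0,0,0]}'
python3 -m inch '{"linear":[[0,0,0],[0,0,0]],"spin":[0,0]}'
python3 -c "
from h import *
where();batt();bay(32,48);
c,P=look('wrist');cv2.imwrite('pics/w7.png',c['color'])
c,P=look('side');cv2.imwrite('pics/s7.png',cv2.resize(c['color'][150:270,190:350],None,fx=5,fy=5,interpolation=cv2.INTER_CUBIC))"
```

```text
t: 25.25
tcp_pos: [0.6527, -0.0841, 0.0932]
tool_rot: [-0.07, 0.706, 0.072, 0.701]
contact_force: [-0.0, -0.5, -1.2]
finger_gap: 0.0398
t: 25.5
tcp_pos: [0.656, -0.0848, 0.097]
tool_rot: [-0.071, 0.703, 0.071, 0.704]
contact_force: [0.5, 0.1, -2.4]
finger_gap: 0.0394
tcp in bay 33.3 -1.5 97.0
side 0.67 x [-17.  70.] y [-17.  22.] [(-20, [80.0, 101.0]), (-10, [77.0, 103.0]), (0, [78.0, 105.0]), (10, [80.0, 105.0]), (40, [94.0, 114.0]), (50, [92.0, 116.0]), (60, [97.0, 117.0]), (70, [96.0, 101.0])]
scene 0.71 x [-16.  91.] y [130. 247.] [(-40, [4.0, 13.0]), (-30, [1.0, 15.0]), (-20, [-1.0, 14.0]), (-10, [9.0, 14.0]), (0, [6.0, 15.0]), (10, [5.0, 15.0]), (20, [7.0, 54.0]), (30, [8.0, 56.0]), (40, [9.0, 49.0]), (50, [9.0, 15.0]), (60, [3.0, 15.0]), (70, [4.0, 14.0]), (80, [0.0, 15.0]), (90, [0.0, 14.0])]
lin [48.8  1.4 -1.5] spin -0.0 jaw now 101.5 q6 -0.44 xdown [ 0.001 -0.    -1.   ]
```

View pics/w7.png

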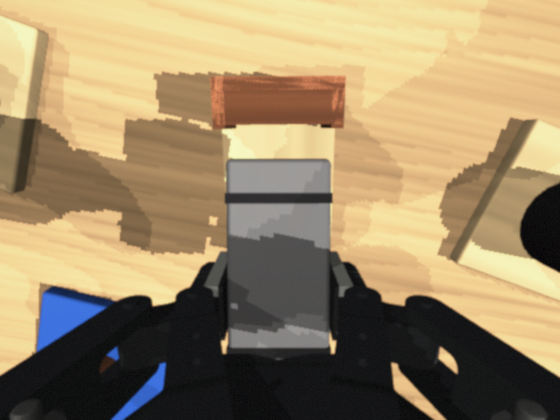

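View pics/s7.png

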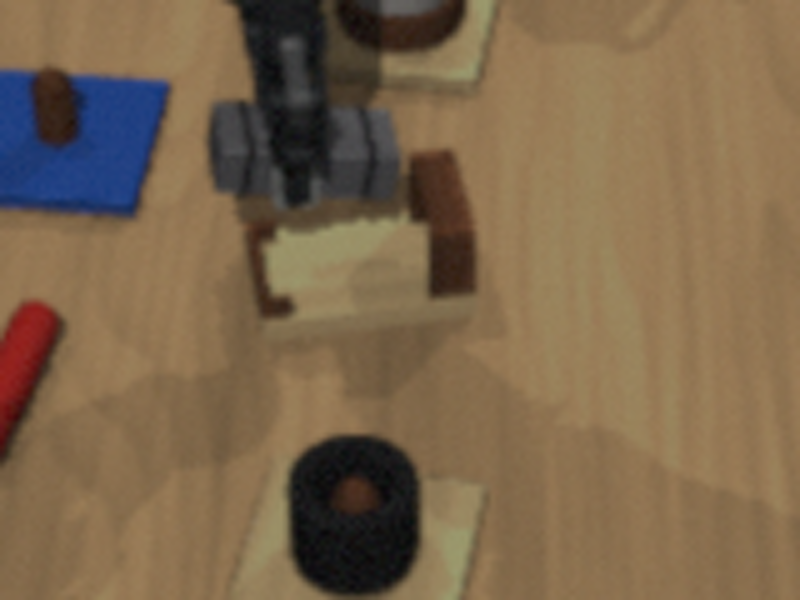

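The wrist view shows the pack centred on the bay: pack at columns 227–332, lip at 212–346. The side crop shows it tilted with its lip end low, about 12 deg, at (390,160). Lower it and slide it under the lip.

```bash
python3 -m inch '{"linear":[[20,0,0],[40,0,0],[54,0,0],[56,0,0],[56,0,0]],"spin":[0,0,0,0,0]}'
python3 -m inch '{"linear":[[0,0,-5],[0,0,-12],[0,0,-18],[0,0,-24],[0,0,-24]],"spin":[0,0,0,0,0]}'
python3 -m inch '{"linear":[[0,0,0],[0,0,0]],"spin":[0,0]}'
python3 -c "
from h import *
where();batt();bay(7,30)"
```

```text
t: 26.42
tcp_pos: [0.6561, -0.0846, 0.0406]
tool_rot: [-0.071, 0.703, 0.071, 0.704]
contact_force: [-0.5, -0.2, -1.4]
finger_gap: 0.0399
t: 27.05
tcp_pos: [0.6316, -0.0895, 0.0403]
tool_rot: [-0.071, 0.704, 0.071, 0.703]
contact_force: [0.8, 0.1, -1.3]
finger_gap: 0.0395
t: 27.3
tcp_pos: [0.6326, -0.0894, 0.0402]
tool_rot: [-0.071, 0.703, 0.071, 0.704]
contact_force: [0.5, 0.2, -1.9]
finger_gap: 0.0394
tcp in bay 9.5 -1.3 40.2
side 0.63 x [-33.  47.] y [-20.  26.] [(-40, [8.0, 48.0]), (-30, [18.0, 47.0]), (-20, [21.0, 49.0]), (-10, [22.0, 106.0]), (20, [32.0, 70.0]), (30, [34.0, 60.0]), (40, [18.0, 60.0])]
scene 0.97 x [-11.  48.] y [-19.  20.] [(-20, [46.0, 50.0]), (-10, [48.0, 51.0]), (0, [50.0, 53.0]), (10, [51.0, 57.0]), (20, [31.0, 58.0]), (30, [15.0, 60.0]), (40, [34.0, 60.0])]
lin [10.2  1.2 -2.3] spin 0.0 jaw now 101.5 q6 -0.46 xdown [ 0.  0. -1.]
```

```bash
python3 -m inch '{"linear":[[0,1,-3],[3,1,-3],[6,1,-3],[8,1,-3],[10,1,-3]],"spin":[0,0,0,0,0]}'
python3 -c "
from h import *
where();batt()"
```

```text
t: 28.12
tcp_pos: [0.6317, -0.0885, 0.032]
tool_rot: [-0.071, 0.702, 0.071, 0.705]
contact_force: [3.7, 2.9, 7.2]
finger_gap: 0.0396
tcp in bay 8.8 -0.3 32.0
side 0.54 x [-31.  46.] y [-19.  25.] [(-40, [25.0, 45.0]), (-30, [20.0, 44.0]), (-20, [20.0, 45.0]), (-10, [23.0, 34.0]), (10, [27.0, 53.0]), (20, [24.0, 70.0]), (30, [23.0, 49.0]), (40, [12.0, 50.0])]
scene 0.8 x [-10.  46.] y [-20.  21.] [(-20, [39.0, 44.0]), (-10, [41.0, 46.0]), (0, [42.0, 46.0]), (10, [32.0, 50.0]), (20, [30.0, 48.0]), (30, [27.0, 49.0]), (40, [24.0, 48.0])]
```

```bash
python3 -m inch '{"linear":[[2,0,-1],[4,0,-1],[4,0,-1]],"spin":[0,0,0]}'
python3 -m inch '{"linear":[[0,0,0],[0,0,0],[0,0,0],[0,0,0],[0,0,0]],"spin":[0,0,0,0,0]}' 0
python3 -c "
from h import *
where();batt()
c,P=look('side');cv2.imwrite('pics/s8.png',cv2.resize(c['color'][150:270,190:350],None,fx=5,fy=5,interpolation=cv2.INTER_CUBIC))"
```

```text
t: 28.7
tcp_pos: [0.6321, -0.0887, 0.0297]
tool_rot: [-0.071, 0.701, 0.071, 0.706]
contact_force: [2.2, 2.6, 13.6]
finger_gap: 0.0394
t: 29.32
tcp_pos: [0.628, -0.0892, 0.026]
tool_rot: [-0.071, 0.704, 0.071, 0.703]
contact_force: [0.4, -0.2, 0.2]
finger_gap: 0.0854
tcp in bay 5.0 -0.2 26.0
side 0.89 x [-33.  48.] y [-36.  68.] [(-40, [19.0, 50.0]), (-30, [18.0, 42.0]), (-20, [18.0, 42.0]), (-10, [73.0, 112.0]), (10, [22.0, 43.0]), (20, [13.0, 42.0]), (30, [13.0, 42.0]), (40, [13.0, 42.0])]
scene 0.9 x [-11.  47.] y [-18.  20.] [(-20, [19.0, 42.0]), (-10, [26.0, 43.0]), (0, [27.0, 42.0]), (10, [24.0, 42.0]), (20, [25.0, 43.0]), (30, [24.0, 42.0]), (40, [20.0, 42.0])]
```

View pics/s8.png

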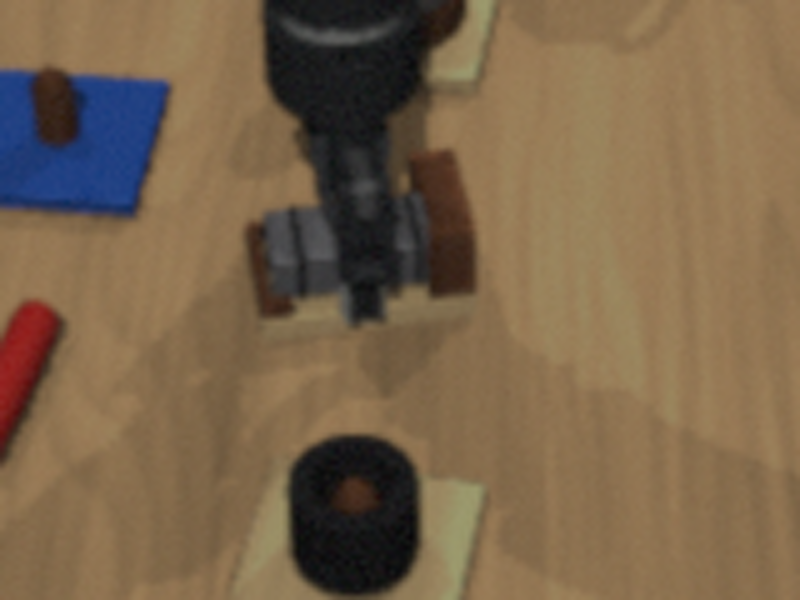

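The pack lies flat, with its top at 42 mm (about 40 after the 2 mm camera bias) along its whole length. It sits between the stop at (262,270) and the lip at (440,220). Retreat straight up and check everything.

```bash
python3 -m inch '{"linear":[[-50,0,0],[-110,0,0],[-160,0,0],[-160,0,0]],"spin":[0,0,0,0]}'
python3 -m inch '{"linear":[[0,0,-150],[0,0,-150],[0,0,-150],[0,0,-150]],"spin":[0,0,0,0]}'
python3 - <<'E'
from h import *
batt()
s=manip.sense(); print(s["t"],s["tcp_pos"],s["contact_force"])
for n in ["scene","side"]:
    c,P=look(n); cv2.imwrite(f"pics/{n}9.png",c["color"])
    for k,x,y,lo in [("wide",.615,.103,.05),("narrow",.604,.293,.025),("can",.611,-.301,.09),("mug",.452,-.419,.07),("carton",.459,.411,.05)]:
        T=P[(np.hypot(P[...,0]-x,P[...,1]-y)<.05)&(P[...,2]>lo)&(P[...,2]<.13)]
        if len(T): print(n,k,[np.round(v,1) for v in cv2.minAreaRect((T[:,:2]*1000).astype(np.float32))],np.percentile(T[:,2],[50,95]).round(3))
E
```

```text
t: 30.08
tcp_pos: [0.6312, -0.0899, 0.1915]
tool_rot: [-0.072, 0.7, 0.07, 0.707]
contact_force: [0.4, 0.4, -0.4]
finger_gap: 0.0854
t: 30.58
tcp_pos: [0.4791, -0.119, 0.1855]
tool_rot: [-0.07, 0.704, 0.071, 0.703]
contact_force: [0.3, -0.3, -0.0]
finger_gap: 0.0854
side 0.77 x [-30.  46.] y [-19.  23.] [(-40, [38.0, 42.0]), (-30, [20.0, 43.0]), (-20, [17.0, 42.0]), (-10, [18.0, 42.0]), (0, [16.0, 42.0]), (10, [18.0, 43.0]), (20, [16.0, 42.0]), (30, [19.0, 42.0]), (40, [23.0, 42.0])]
scene 0.58 x [-39.  47.] y [-18.  21.] [(-50, [38.0, 42.0]), (-40, [23.0, 44.0]), (-30, [24.0, 44.0]), (-20, [21.0, 43.0]), (-10, [25.0, 43.0]), (0, [23.0, 42.0]), (10, [20.0, 43.0]), (20, [24.0, 42.0]), (30, [24.0, 43.0]), (40, [22.0, 41.0])]
30.775 [ 0.4823401  -0.11908852  0.18600999] [-0.64190644 -0.22388891 -1.14999016]
scene wide [array([615.7, 102.8]), array([60. , 58.7]), np.float64(38.1)] [0.059 0.062]
scene narrow [array([604.3, 293.4]), array([59.5, 58. ]), np.float64(18.3)] [0.032 0.036]
scene can [array([ 612.2, -300.5]), array([42.7, 44.1]), np.float64(33.9)] [0.101 0.104]
scene mug [array([ 452.1, -418.9]), array([76.1, 70.6]), np.float64(66.2)] [0.079 0.087]
scene carton [array([458.9, 411.8]), array([65. , 76.1]), np.float64(19.1)] [0.06  0.063]
side wide [array([615.2, 104.6]), array([56.2, 60.8]), np.float64(2.0)] [0.059 0.062]
side narrow [array([603.8, 294.4]), array([58.8, 59.6]), np.float64(34.8)] [0.032 0.035]
side can [array([ 609. , -299.2]), array([44.6, 46. ]), np.float64(48.2)] [0.1   0.104]
side mug [array([ 423. , -412.1]), array([48.9, 11. ]), np.float64(81.8)] [0.081 0.086]
side carton [array([458.2, 411.6]), array([60.9, 76.2]), np.float64(18.3)] [0.06  0.063]
```

View pics/scene9.png

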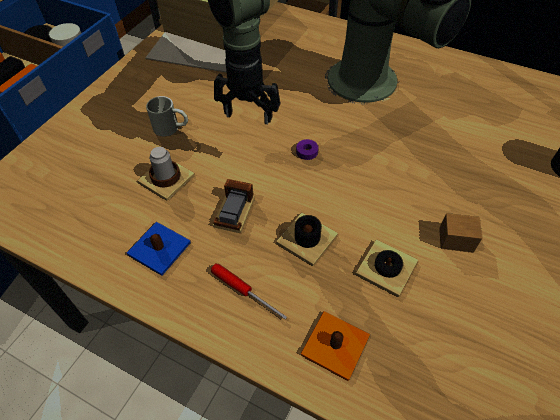

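The picture shows all four parts home: wide roll (308,230), narrow roll (389,263), can (163,167) and pack (235,205). The mug, carton and decoys have not moved, and the arm is clear. Handing in.

```bash
python3 -c "
from bench import manip
print(manip.finish_job())"
```

```text
the job is handed in; nothing more can be done
None
```

I put all four parts into their inserts in the order asked and handed the job in at about 31 s. There is no verdict reported, so this rests on my own last checks.

- **Wide roll:** it is down over the thick post, with its top at about 60 mm. That is the expected height for fully seated.
- **Narrow roll:** it is down over the slim post, with its top at about 32 mm, as expected.
- **Can:** it is upright in the collar, with its top at about 102 mm, as expected.
- **Battery pack:** I tilted it about 12 deg in the gripper by pressing its far end on the top of the lip. I then slid the low end under the lip and laid it down. It is flat, with its top at about 40 mm along the whole visible length and its far end inside the stop. The end under the lip could not be seen directly.

The raw height readings ran about 2 mm high throughout, as they did before I moved anything. I took that as camera bias.

The carton stayed where it was in both cameras. The mug did too in the scene camera; the arm partly blocked it in the last side picture. The decoys were left alone, and the gripper is open and clear of everything. Wrist force in the readings stayed under 20 N. No final check failed or disagreed beyond 2 to 3 mm.

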